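Press the lid of a jar with a slip-clutch screw press

TASK

Stand the small glass jar with the yellow lid upright in the round steel nest of the blue-armed jar press and swing the arm home against its stop over the jar. Then turn the black cap on the arm clockwise (seen from above) until its slip clutch lets go for the first time, stop turning at once so that the red tell-tale pin in its top has barely risen, and let go, leaving the jar clamped under the pad and the other things on the worktop where they are.

Things in the scene. Friction and masses are not known exactly. Their poses are not given: they have to be found in the camera images.
- jar: small glass jar with a flat yellow lid, about 55 mm in diameter (59 mm at most) and 75 mm tall, about 0.2 kg; origin at the centre of its underside, z up along the jar
- press: jar press, fixed to the worktop: wooden board 14 mm thick (225 x 100 mm) with a steel nest ring and a steel pillar; origin on the worktop right under the centre of the nest; its own +x axis points from the nest to the pillar, whose axis is 130 mm away; the pillar and arm reach 138 mm up
- press_nest (a point): centre of the nest's floor, 14 mm above the worktop, where the jar's underside belongs; the nest ring has 68 mm inner diameter, 80 mm outer diameter and stands 10 mm above this floor
- swing_arm (a joint): angle of the blue arm about the pillar, rad: 0 = home at its hard stop, screw exactly over the nest, arm pointing from pillar to nest; grows to 1.6 as it opens anticlockwise (seen from above), so it closes clockwise. Drag 0.6 N m (about 3 N at the peg); stays where left. Turning the cap clockwise pushes it against the stop
- swing_peg (a point): middle of the upright brass peg near the arm's free end, 12 mm in diameter, from 130 to 150 mm above the worktop, 195 mm from the pillar's axis and 65 mm beyond the cap's axis; pinch or push it to swing the arm. The arm's bar is 22 mm wide, its top 129 mm up
- cap_grip (a point): centre of the black cap, 44 mm wide, 154 to 184 mm above the worktop, vertical axis 130 mm from the pillar; stays at this height. Clockwise drives the pad down 4 mm per rad, drag 0.19 N m. When the pad bears on the jar the torque climbs to 0.35 N m: there the clutch slips and the torque stays. At rest it reads some 0.04 less. First slip 1 to 2.3 rad from the start; cap springy (4 N m per rad)
- plunger: round black rubber pad, 36 mm in diameter, on a steel stem under the arm below the cap; origin at the centre of the pad's underside, which starts 4 to 7 mm above the lid of a jar that stands in the nest
- telltale (a joint): rise of the small red pin (8 mm in diameter) in the middle of the cap's top, in m; its end is flush with the cap, 184 mm above the worktop, at 0: 0 until the clutch slips, then 2 mm for each rad that the cap slips; it stays up; 0.1 mm counts as a slip, more than 1 mm is overrun and counts as a failure
- candle_tin: bystander: candle in a tin, 75 mm wide, 42 mm tall; origin under its centre
- jar_lid: bystander: loose brass-coloured lid, 68 mm wide, 12 mm tall; origin under its centre
- lemon: bystander: lemon, 84 mm long; origin under its centre
- kitchen_timer: bystander: blue and white kitchen timer, 68 mm wide, 57 mm tall; origin under its centre
- mug: bystander: small patterned mug, 60 mm wide, 52 mm tall; origin under its middle
- teaspoon: bystander: teaspoon, 139 mm long; origin under its middle
Mind the look-alikes: they are no part of the job. Leave any green or orange look-alike of the jar alone.

How it is judged:
By the outcome, as a careful person would: the job done as asked, in the order asked, and still so for the second after the job is handed in, with the robot touching nothing.
It also fails if it takes over 72 s, if anything falls off the work surface, if the arm or the gripper's body presses on something with over 40 N, if the wrist force passes 120 N, or if a joint passes its speed limit or range.

ROBOT

A 6-joint arm with a two-finger parallel gripper is mounted at the origin on a cart in front of the work surface, level with it; the furniture and walls round the work are solid. World frame = base frame: x ahead of the robot, y to its left, z up, the work surface at z = 0. Lengths are in mm, angles in rad, forces in N, time in s.
With the tool pointing down it reaches from about 350 to 725 mm from the base axis. Payload 4.3 kg.
Tool frame: the origin (TCP) lies at the very end of the fingers, on their centre line; the grasp point (between the pads) lies 19 mm behind it (arm.tcp_to_grasp is the z of the grasp point in the tool frame, in mm); z points along the fingers, y is the direction in which the jaws open and shut (so a half turn about z gives the same grasp; the last joint's range is limited). The gripper opens to 85 mm and grips with 20 to 120 N. Pads are 22 mm wide; open, the fingers measure 114 mm over their backs; the gripper's body (76 mm by 85 mm) begins 54 mm behind the grasp point. The pads swing forward as they close: fully open they stand 13 mm farther back than shut.
Start: joints at [1.136, 0.377, 0.081, 1.274, 0, 1.46], TCP at [183.501, 544.972, 231.329] pointing down, gripper open.
Joint ranges: [-2.72, 2.72], [-0.84, 1.66], [-1.02, 1.22], [-1.77, 2.12], [-1.37, 1.28], [-3.14, 3.14]. Speed limits (rad/s): [2.57, 2.57, 3.14, 3.14, 3.14, 3.14].

INTERFACE

Orientations are given as a 3x3 rotation matrix whose columns are the frame's x, y, z axes.
In Python, from station import arm, viewer gives the robot as it stands. The module is installed in compiled form; this text tells all that it offers.
- The arm moves only by the tool carry_out, never from a script. Its argument "deltas" is one flat list of numbers, 7 for each row, row after row: the turn, a rotation vector about the tool's x, y, z in rad, then the shift along the tool's x, y, z in m, then the closure, from -1 (fully open) to 1 (shut), so that 0 is half open. In form: [rx, ry, rz, tx, ty, tz, hand, rx, ry, rz, tx, ty, tz, hand, ...]. A call has 1 to 5 rows; each row is the pose to reach, as a shift and turn from the pose measured when the call began, along the tool's axes at that moment; what a row does not reach only later rows make up. A row lasts 1/12 s, in which the tool goes at most 41.7 mm and 7.16 degrees, less where a joint would pass 70% of its speed; a pose out of reach is approached as far as the arm can. A call with a gripper value outside its range is refused whole. The fingers move at their own pace and stop on an object; "newtons" is the grip in N (left out, the last holds). Time passes only in rows, so rows that repeat a pose let the fingers close. It gives the time, the measured TCP pose, the force and the opening at its end, in the units of the state.
- arm.read_state(): the state, without advancing time (a new reading comes with each control period).
- viewer.capture(name): name is "scene" or "top" or "wrist"; returns (picture, depth): 480x640x3 uint8, blue, green, red; 480x640 float32, mm along the optical axis (not along the pixel's ray), 0 where there is no reading.
- viewer.calibration(name): a dict with "fx", "fy", "cx", "cy" (pixels), "D" ([k1, k2, p1, p2, k3] as OpenCV has them; the pictures are not rectified), "origin" and "attitude" of the camera in the world. Camera axes: x right, y down, z forward; pixel columns grow to the right and rows downward; lengths in mm; the calibration is good to about 2 mm. A picture is of the moment at which its call begins: read the wrist's pose just before it. calibration takes no time and is no camera call; for the wrist camera it gives the pose at the moment of the call.
- arm.finish_job(): hands the job in, once; it reports no verdict.
The state is a dict: "time_s": time; "joints": joint angles; "qd": joint speeds; "effort": joint torques, N m; "tcp_pos": TCP position; "tcp_rot": TCP orientation; "force": force on the tool from outside, world axes, zero at the start; "moment": the same for the moment, N m; "opening": finger opening in mm.
Only numpy, scipy, OpenCV 4.12 (cv2) and the standard library are available. Lean on these libraries where they do the work, as an engineer would, in place of code of your own. Each camera call takes 0.05 s, during which the arm holds its last target. There are 200 camera calls.

## Working session

There is one attempt and no reset: what is moved stays moved. The work goes in short steps, Python scripts to look and compute and a tool call to move; the robot and the scene stay as the last step left them, time stands still between calls to the robot, and variables do not carry over. Pictures are saved under pics/ and viewed, about 8 in all and at most 12, crops included, and the job is handed in when it is done.

Besides the shell and the picture viewer there is one more tool, called in YAML: its name, and indented under it one key for each argument. carry_out: Moves the arm, as the interface text tells. Its arguments: {"type":"object","properties":{"deltas":{"type":"array"},"newtons":{"type":"number"}},"required":["deltas"]}

```bash
mkdir -p pics
python3 - <<'E'
from station import arm, viewer
import cv2, numpy as np
s=arm.read_state(); print({k:np.round(v,3).tolist() for k,v in s.items()}, arm.tcp_to_grasp)
for n in ("scene","top"):
    p,d=viewer.capture(n); cv2.imwrite(f"pics/{n}0.png",p); np.save(f"pics/{n}0.npy",d)
    c=viewer.calibration(n); print(n,{k:np.round(v,3).tolist() for k,v in c.items()})
E
```

```text
{'time_s': 0.0, 'joints': [1.136, 0.378, 0.08, 1.274, 0.0, 1.46], 'qd': [0.001, -0.0, -0.001, -0.0, 0.0, -0.002], 'effort': [-0.002, -46.36, 26.988, 0.021, -0.0, -0.0], 'tcp_pos': [183.194, 544.332, 230.351], 'tcp_rot': [[-0.948, 0.319, -0.001], [0.319, 0.948, -0.002], [0.0, -0.002, -1.0]], 'force': [-1.225, -0.64, -0.327], 'moment': [0.068, -0.02, 0.085], 'opening': 85.318} -18.700000000000003
scene {'fx': 598.212, 'fy': 598.212, 'cx': 318.294, 'cy': 239.907, 'D': [-0.11, 0.0, 0.0, 0.0, 0.0], 'origin': [-366.723, 894.911, 1231.214], 'attitude': [[-0.723, -0.453, 0.522], [-0.691, 0.469, -0.55], [0.004, -0.758, -0.652]]}
top {'fx': 520.651, 'fy': 520.651, 'cx': 313.074, 'cy': 246.857, 'D': [-0.123, 0.0, 0.0, 0.0, 0.0], 'origin': [382.542, -20.603, 1233.54], 'attitude': [[-0.018, -0.993, 0.118], [-1.0, 0.019, 0.011], [-0.013, -0.118, -0.993]]}
```

View pics/top0.png

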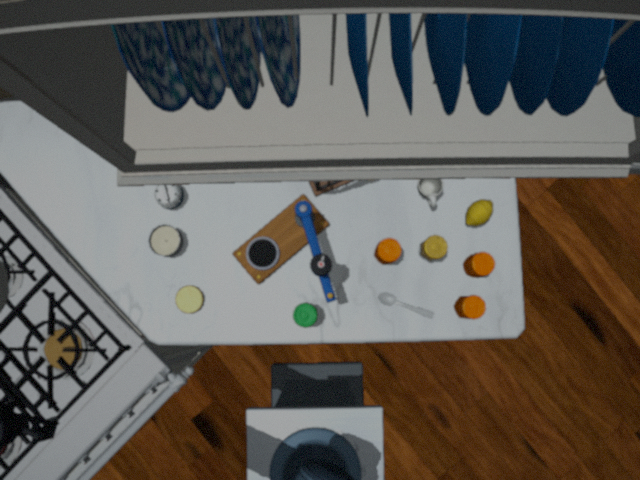

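View pics/scene0.png

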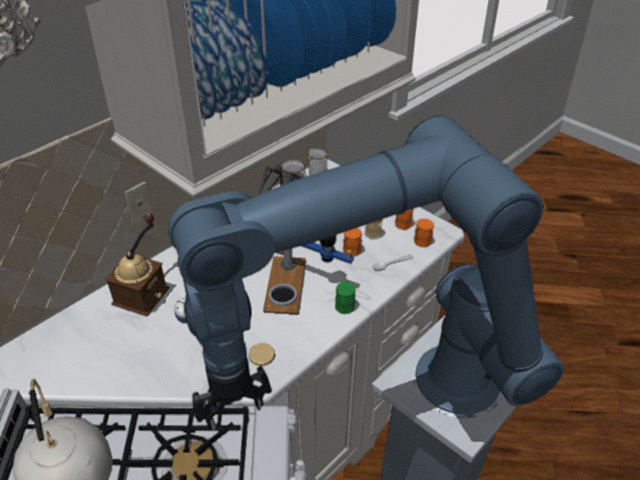

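The top view shows, in pixels, a yellow-topped jar at (435,247), green at (305,315), oranges at (388,250), (480,264) and (471,307), a pale flat disc at (189,299) (the loose lid), the candle tin at (166,240), and the lemon at (480,212). The press nest is at (263,253), the pillar at (303,208), the cap at (320,264) and the peg at (330,296). The jar is most likely (435,247). I'll measure it and confirm with a crop.

```bash
cat > h.py <<'E'
import numpy as np, cv2
from station import arm, viewer
def K(c): return np.array([[c["fx"],0,c["cx"]],[0,c["fy"],c["cy"]],[0,0,1]]), np.array(c["D"])
def ray(c,u,v):
    k,D=K(c); p=cv2.undistortPoints(np.array([[[u,v]]],float),k,D)[0,0]
    return np.array([p[0],p[1],1.0])
def at_z(c,u,v,z):
    o=np.array(c["origin"]); r=np.array(c["attitude"])@ray(c,u,v); return o+r*(z-o[2])/r[2]
def at_d(c,u,v,d): return np.array(c["origin"])+np.array(c["attitude"])@ray(c,u,v)*d
def px(c,P):
    k,D=K(c); R=np.array(c["attitude"]).T; q=R@(np.array(P,float)-np.array(c["origin"]))
    return cv2.projectPoints(q.reshape(1,1,3),np.zeros(3),np.zeros(3),k,D)[0].ravel()
def cloud(c,d):
    v,u=np.mgrid[:480,:640]; k,D=K(c)
    p=cv2.undistortPoints(np.stack([u,v],-1).reshape(-1,1,2).astype(float),k,D).reshape(480,640,2)
    q=np.dstack([p,np.ones((480,640))])*d[...,None]
    return q@np.array(c["attitude"]).T+np.array(c["origin"])
E
python3 - <<'E'
from h import *
c=viewer.calibration("top"); d=np.load("pics/top0.npy"); W=cloud(c,d)
for n,(u,v) in dict(jar=(435,247),o1=(388,250),green=(305,315),lid=(189,299),tin=(166,240),lemon=(480,212),nest=(263,253),pillar=(303,208),cap=(320,264),peg=(330,296),board1=(240,253),bd2=(315,228),shelf=(400,170),mug=(430,188),timer=(168,196),spoon=(405,303),obj=(325,187),tbl=(360,320)).items():
    print(n,np.round(np.median(W[v-2:v+3,u-2:u+3].reshape(-1,3),0)))
p=cv2.imread("pics/top0.png"); a=cv2.resize(p[170:340,220:520],None,fx=2.6,fy=2.6,interpolation=cv2.INTER_CUBIC); cv2.imwrite("pics/crop1.png",a)
E
```

```text
jar [ 515. -282.   75.]
o1 [ 510. -176.   75.]
green [369.  13.  74.]
lid [409. 288.  12.]
tin [548. 339.  30.]
lemon [ 596. -397.   54.]
nest [515. 111.  13.]
pillar [597.  11. 138.]
cap [472. -23. 184.]
peg [408. -42. 149.]
board1 [516. 166.  14.]
bd2 [567. -13.  16.]
shelf [ 595. -150.  440.]
mug [ 666. -292.    7.]
timer [651. 332.  47.]
spoon [ 391. -222.    4.]
obj [669. -38.  18.]
tbl [ 353. -114.    1.]
```

View pics/crop1.png

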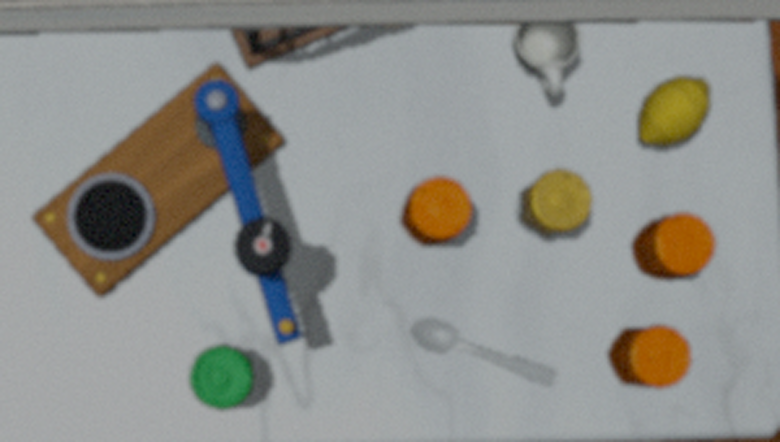

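The crop shows one yellow-lidded jar at crop (558,202), which is top (435,247). It is 75 mm tall; the lemon is to its right and the orange and green look-alikes are distinct. Next I'll refine the positions and check clearance under the shelf.

Run:
```python
from h import *
c=viewer.calibration("top"); d=np.load("pics/top0.npy"); W=cloud(c,d)
def cen(n,x,y,r,z0,z1):
    m=(np.hypot(W[...,0]-x,W[...,1]-y)<r)&(W[...,2]>z0)&(W[...,2]<z1)
    P=W[m]; (a,b),rr=cv2.minEnclosingCircle(P[:,:2].astype(np.float32)); print(n,m.sum(),np.round(P.mean(0)),"circ",round(a),round(b),round(rr))
cen("jar",515,-282,45,68,82); cen("o1",510,-176,45,68,82); cen("or2",488,-380,45,65,82);cen("green",369,13,45,65,82)
cen("pillar",597,11,22,133,145); cen("cap",472,-23,35,178,190); cen("peg",408,-42,12,143,155); cen("ring",515,111,50,20,30)
p=cv2.imread("pics/top0.png").astype(int)
for nm,z in (("peg",150),):pass
s=W[(W[...,2]>200)&(W[...,0]>300)&(np.abs(W[...,1])<500)]
for z in range(200,900,60):
    q=s[(s[:,2]>=z)&(s[:,2]<z+60)]
    if len(q): print(z,len(q),"xmin",np.round(np.percentile(q[:,0],[0,1,50])))
```

```text
jar 455 [ 516. -283.   75.] circ 516 -284 28
o1 462 [ 511. -177.   75.] circ 512 -177 27
or2 469 [ 475. -390.   75.] circ 476 -390 28
green 479 [370.  12.  74.] circ 370 12 28
pillar 103 [596.  11. 136.] circ 596 12 18
cap 375 [472. -25. 184.] circ 473 -25 23
peg 23 [410. -42. 150.] circ 411 -42 5
ring 237 [515. 111.  24.] circ 516 107 43
380 4278 xmin [583. 583. 589.]
440 35869 xmin [589. 595. 656.]
500 12456 xmin [595. 596. 613.]
560 10835 xmin [596. 599. 691.]
620 13954 xmin [596. 599. 673.]
680 13310 xmin [596. 599. 659.]
740 4817 xmin [597. 598. 651.]
800 940 xmin [597. 598. 603.]
860 11757 xmin [598. 598. 600.]
```

carry_out:
  deltas: [0, 0, 0, 0, -0.04, 0, -1, 0, 0, 0, 0, -0.08, 0, -1, 0, 0, 0, 0, -0.12, 0, -1, 0, 0, 0, 0, -0.16, 0, -1, 0, 0, 0, 0, -0.16, 0, -1]

```text
time_s: 0.52
tcp_pos: [127.6, 383.2, 228.1]
tcp_rot: [[-0.948, 0.319, -0.006], [0.319, 0.948, -0.013], [0.002, -0.014, -1.0]]
force: [-0.8, -1.6, -0.7]
opening: 85.6
```

```bash
cat >> h.py <<'E'
from scipy.spatial.transform import Rotation as Rn
def down(yaw):  # tool down, tool y axis at world angle yaw (deg)
    a=np.radians(yaw); y=np.array([np.cos(a),np.sin(a),0]); z=np.array([0,0,-1.]); return np.column_stack([np.cross(y,z),y,z])
def st():
    s=arm.read_state(); print("t",round(s["time_s"],2),"tcp",np.round(s["tcp_pos"],1),"yaw",round(float(np.degrees(np.arctan2(s["tcp_rot"][1][1],s["tcp_rot"][0][1]))),1),"F",np.round(s["force"],1),"M",np.round(s["moment"],3),"open",round(s["opening"],1),"q",np.round(s["joints"],2)); return s
def plan(way,step=38.,ang=6.8,hold=0):
    """way: list of (pos, yaw); prints, per leg, the goal as a delta in the ideal tool axes, plus rows needed"""
    s=st(); p=np.array(s["tcp_pos"]); R=np.array(s["tcp_rot"])
    for P,y in way:
        P=np.array(P,float); G=down(y); rv=Rn.from_matrix(R.T@G).as_rotvec(); n=int(np.ceil(max(np.linalg.norm(P-p)/step,np.degrees(np.linalg.norm(rv))/ang,1)))
        k=int(np.ceil(n/5)); p0,R0=p,R
        for j in range(k):
            f=(j+1)/k; q=p0+(P-p0)*f; Q=R0@Rn.from_rotvec(rv*f).as_matrix()
            a=Rn.from_matrix(R.T@Q).as_rotvec(); t=R.T@(q-p)/1000; print("rows",int(np.ceil(n/k)),"end",np.round(a,3).tolist(),np.round(t,4).tolist()); p,R=q,Q
E
python3 - <<'E'
from h import *
plan([([330,290,235],45),([430,0,240],20),([516,-283,200],-9)])
E
```

```text
t 0.52 tcp [127.6 383.2 228.1] yaw 71.4 F [-0.8 -1.6 -0.7] M [-0.069  0.059 -0.03 ] open 85.6 q [ 1.09  0.05 -0.35  1.19 -0.    1.42]
rows 3 end [-0.007, 0.001, 0.23] [-0.1108, -0.0119, -0.0035]
rows 3 end [-0.007, 0.001, 0.23] [-0.1106, 0.0137, -0.0036]
rows 5 end [0.0, -0.0, 0.218] [-0.1379, -0.0672, -0.0025]
rows 5 end [0.0, -0.0, 0.218] [-0.1492, -0.0357, -0.0025]
rows 4 end [0.0, -0.0, 0.253] [-0.1477, -0.008, 0.02]
rows 4 end [0.0, -0.0, 0.253] [-0.145, 0.0292, 0.02]
```

carry_out:
  deltas: [0, 0, 0.08, -0.037, -0.004, 0, -1, 0, 0, 0.155, -0.074, -0.008, 0, -1, 0, 0, 0.23, -0.11, -0.012, -0.004, -1, 0, 0, 0.23, -0.11, -0.012, -0.004, -1]

```text
time_s: 0.85
tcp_pos: [232.7, 335.1, 232.4]
tcp_rot: [[-0.845, 0.534, -0.003], [0.534, 0.845, -0.013], [-0.005, -0.013, -1.0]]
force: [0.1, 1.4, -0.2]
opening: 85.3
```

carry_out:
  deltas: [0, 0, 0.08, -0.037, 0.004, 0, -1, 0, 0, 0.155, -0.074, 0.009, 0, -1, 0, 0, 0.23, -0.11, 0.014, -0.004, -1, 0, 0, 0.23, -0.11, 0.014, -0.004, -1]

```text
time_s: 1.18
tcp_pos: [338.5, 286.7, 237.0]
tcp_rot: [[-0.695, 0.719, 0.001], [0.719, 0.695, -0.014], [-0.01, -0.009, -1.0]]
force: [0.6, 1.5, 0.5]
opening: 85.5
```

carry_out:
  deltas: [0, 0, 0.05, -0.034, -0.017, 0, -1, 0, 0, 0.11, -0.069, -0.033, 0, -1, 0, 0, 0.165, -0.103, -0.05, 0, -1, 0, 0, 0.22, -0.138, -0.067, -0.002, -1, 0, 0, 0.22, -0.138, -0.067, -0.002, -1]

```text
time_s: 1.6
tcp_pos: [388.0, 136.2, 241.2]
tcp_rot: [[-0.514, 0.858, 0.002], [0.858, 0.514, -0.016], [-0.015, -0.007, -1.0]]
force: [0.1, 0.3, -0.3]
opening: 85.7
```

Run:
```python
from h import *
plan([([430,0,240],20),([516,-283,200],-9)])
```

```text
t 1.6 tcp [388.  136.2 241.2] yaw 30.9 F [ 0.1  0.3 -0.3] M [0.017 0.067 0.065] open 85.7 q [ 0.2   0.05 -0.31  1.21 -0.02  1.23]
rows 4 end [-0.005, 0.016, 0.191] [-0.1383, -0.0339, 0.0035]
rows 4 end [0.0, -0.0, 0.253] [-0.1477, -0.008, 0.02]
rows 4 end [-0.0, -0.0, 0.253] [-0.145, 0.0292, 0.02]
```

carry_out:
  deltas: [0, 0, 0.05, -0.034, -0.008, 0, -1, 0, 0, 0.1, -0.069, -0.017, 0, -1, 0, 0.01, 0.15, -0.103, -0.025, 0, -1, 0, 0.016, 0.19, -0.138, -0.034, 0.003, -1, 0, 0.016, 0.19, -0.138, -0.034, 0.003, -1]

```text
time_s: 2.02
tcp_pos: [431.5, -4.1, 240.0]
tcp_rot: [[-0.336, 0.942, -0.004], [0.942, 0.336, -0.004], [-0.003, -0.006, -1.0]]
force: [0.2, 0.7, 0.4]
opening: 85.6
```

carry_out:
  deltas: [0, 0, 0.06, -0.037, -0.002, 0.005, -1, 0, 0, 0.13, -0.074, -0.004, 0.01, -1, 0, 0, 0.19, -0.11, -0.006, 0.015, -1, 0, 0, 0.25, -0.147, -0.008, 0.02, -1, 0, 0, 0.25, -0.147, -0.008, 0.02, -1]

```text
time_s: 2.43
tcp_pos: [475.0, -149.3, 219.0]
tcp_rot: [[-0.087, 0.996, -0.005], [0.996, 0.087, -0.006], [-0.006, -0.005, -1.0]]
force: [1.1, 0.3, -1.1]
opening: 85.3
```

Run:
```python
from h import *
plan([([500,-283,200],-9)])
```

```text
t 2.43 tcp [ 475.  -149.3  219. ] yaw 5.0 F [ 1.1  0.3 -1.1] M [-0.052  0.003 -0.018] open 85.3 q [-0.43  0.23 -0.16  1.19 -0.01  1.06]
rows 4 end [-0.004, 0.006, 0.244] [-0.1352, 0.0134, 0.0197]
```

carry_out:
  deltas: [0, 0, 0.06, -0.034, 0.007, 0.005, -1, 0, 0, 0.12, -0.068, 0.014, 0.01, -1, 0, 0, 0.18, -0.102, 0.02, 0.015, -1, 0, 0, 0.244, -0.136, 0.029, 0.02, -1, 0, 0, 0.244, -0.136, 0.029, 0.02, -1]

```text
time_s: 2.85
tcp_pos: [517.2, -286.0, 197.4]
tcp_rot: [[0.16, 0.987, -0.005], [0.987, -0.16, -0.007], [-0.008, -0.004, -1.0]]
force: [0.7, 0.5, 0.1]
opening: 85.2
```

Run:
```python
from h import *
s=st(); p,d=viewer.capture("wrist"); c=viewer.calibration("wrist"); cv2.imwrite("pics/w1.png",p)
print(np.round(c["origin"]),np.round(c["attitude"],2).tolist(),px(c,[516,-283,75]))
W=cloud(c,d); m=(d>0)&(W[...,2]>68)&(W[...,2]<80)&(np.hypot(W[...,0]-516,W[...,1]+283)<45); P=W[m]
print(m.sum(),P.mean(0) if m.any() else 0, cv2.minEnclosingCircle(P[:,:2].astype(np.float32)))
```

```text
t 2.85 tcp [ 517.2 -286.   197.4] yaw -9.2 F [0.7 0.5 0.1] M [ 0.03  -0.043  0.016] open 85.2 q [-0.61  0.42  0.06  1.21 -0.01  1.12]
[ 527. -212.  340.] [[0.99, -0.15, -0.05], [-0.16, -0.95, -0.28], [-0.01, 0.28, -0.96]] [324.72932073 229.34958289]
5172 [ 513.4831898  -276.64728343   75.24701494] ((513.2965087890625, -277.8532409667969), 27.428598403930664)
```

View pics/w1.png

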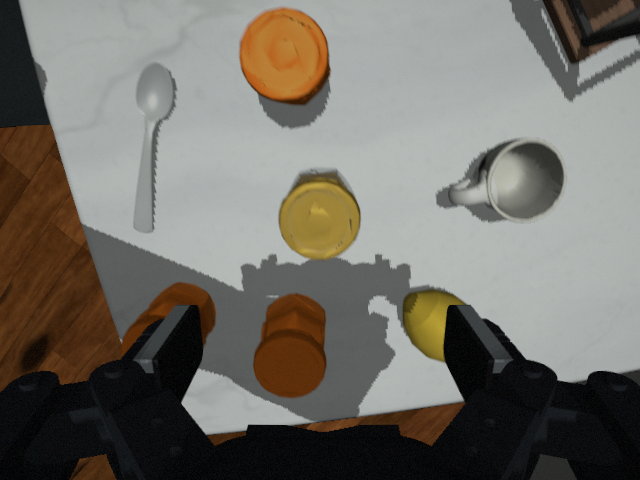

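The wrist view shows the yellow jar alone at (320,218), and its column is centred between the fingers. It measures (513,-278) here, against (516,-284) from the top camera. I'll use the wrist values for both jar and nest so the camera bias cancels, and descend now.

carry_out:
  deltas: [0, 0, 0, 0.0065, -0.0035, 0.03, -1, 0.004, 0.004, 0, 0.0065, -0.0035, 0.07, -1, 0.004, 0.004, 0, 0.0065, -0.0035, 0.11, -1, 0.004, 0.004, 0, 0.0065, -0.0035, 0.145, -1, 0.004, 0.004, 0, 0.0065, -0.0035, 0.155, -1]

```text
time_s: 3.32
tcp_pos: [509.3, -271.9, 37.6]
tcp_rot: [[0.154, 0.988, -0.017], [0.988, -0.154, 0.006], [0.003, -0.018, -1.0]]
force: [-1.5, 0.9, 0.3]
opening: 85.2
```

Run:
```python
from h import *
plan([([514,-280,27],-9)])
```

```text
t 3.32 tcp [ 509.3 -271.9   37.6] yaw -8.9 F [-1.5  0.9  0.3] M [0.045 0.091 0.016] open 85.2 q [-0.6   0.52 -0.21  0.85 -0.    1.13]
rows 1 end [-0.018, -0.003, 0.002] [-0.0073, 0.0061, 0.0105]
```

carry_out:
  deltas: [-0.018, -0.003, 0, -0.0073, 0.006, 0.005, -1, -0.018, -0.003, 0, -0.0073, 0.006, 0.0105, -1, -0.018, -0.003, 0, -0.0073, 0.006, 0.0105, -1]

```text
time_s: 3.57
tcp_pos: [513.7, -278.6, 27.0]
tcp_rot: [[0.153, 0.988, -0.001], [0.988, -0.153, 0.001], [0.001, -0.001, -1.0]]
force: [0.5, 0.3, 0.3]
opening: 85.1
```

Run:
```python
from h import *
plan([([514,-280,27],-9)])
```

```text
t 3.57 tcp [ 513.7 -278.6   27. ] yaw -8.8 F [0.5 0.3 0.3] M [-0.033  0.028 -0.01 ] open 85.1 q [-0.61  0.53 -0.23  0.81  0.    1.12]
rows 1 end [-0.001, -0.001, 0.004] [-0.0013, 0.0005, 0.0]
```

Good. I'll close on the jar.

carry_out:
  deltas: [0, 0, 0, 0, 0, 0, 0, 0, 0, 0, 0, 0, 0, 1, 0, 0, 0, 0, 0, 0, 1, 0, 0, 0, 0, 0, 0, 1, 0, 0, 0, 0, 0, 0, 1]
  newtons: 35

```text
time_s: 3.98
tcp_pos: [515.2, -278.8, 29.3]
tcp_rot: [[0.152, 0.988, 0.002], [0.988, -0.152, 0.0], [0.0, 0.002, -1.0]]
force: [0.2, 2.6, 6.6]
opening: 56.3
```

carry_out:
  deltas: [0, 0, 0, 0, 0, 0, 1, 0, 0, 0, 0, 0, 0, 1, 0, 0, 0, 0, 0, 0, 1]

```text
time_s: 4.23
tcp_pos: [515.4, -279.0, 29.7]
tcp_rot: [[0.152, 0.988, 0.003], [0.988, -0.152, -0.0], [0.0, 0.003, -1.0]]
force: [-0.3, 0.2, -1.8]
opening: 55.8
```

Run:
```python
from h import *
plan([([510,-279,245],-9),([480,0,245],-9),([498,111,245],-9)])
```

```text
t 4.23 tcp [ 515.4 -279.    29.7] yaw -8.8 F [-0.3  0.2 -1.8] M [ 0.01  -0.013  0.017] open 55.8 q [-0.6   0.53 -0.22  0.81  0.    1.12]
rows 3 end [0.001, -0.0, 0.002] [-0.0004, -0.0024, -0.1077]
rows 3 end [0.001, -0.0, 0.002] [-0.0004, -0.0025, -0.1077]
rows 4 end [0.0, -0.0, 0.0] [0.1354, -0.0366, 0.0]
rows 4 end [0.0, -0.0, -0.0] [0.1354, -0.0366, 0.0]
rows 3 end [0.0, 0.0, 0.0] [0.1124, 0.0004, 0.0]
```

carry_out:
  deltas: [0, 0, 0, 0, 0, -0.015, 1, 0, 0, 0, 0, 0, -0.05, 1, 0, 0, 0, 0, -0.001, -0.085, 1, 0, 0, 0, 0, -0.0025, -0.11, 1, 0, 0, 0, 0, -0.0025, -0.11, 1]

```text
time_s: 4.65
tcp_pos: [515.6, -280.7, 145.7]
tcp_rot: [[0.152, 0.988, 0.011], [0.988, -0.152, -0.006], [-0.004, 0.011, -1.0]]
force: [1.0, -0.8, -1.0]
opening: 55.9
```

carry_out:
  deltas: [0, 0, 0, 0, 0, -0.025, 1, 0, 0, 0, 0, -0.001, -0.05, 1, 0, 0, 0, 0, -0.002, -0.08, 1, 0, 0, 0, 0, -0.0025, -0.108, 1, 0, 0, 0, 0, -0.0025, -0.108, 1]

```text
time_s: 5.07
tcp_pos: [513.9, -281.2, 259.0]
tcp_rot: [[0.153, 0.988, 0.017], [0.988, -0.152, -0.011], [-0.008, 0.019, -1.0]]
force: [1.0, 0.2, -1.2]
opening: 56.2
```

carry_out:
  deltas: [0, 0, 0, 0.025, -0.007, 0, 1, 0, 0, 0, 0.06, -0.016, 0, 1, 0, 0, 0, 0.095, -0.025, 0, 1, 0, 0, 0, 0.135, -0.036, 0, 1, 0, 0, 0, 0.135, -0.036, 0, 1]

```text
time_s: 5.48
tcp_pos: [496.5, -135.5, 255.4]
tcp_rot: [[0.146, 0.989, 0.013], [0.989, -0.146, -0.005], [-0.003, 0.014, -1.0]]
force: [-2.1, -0.1, -1.4]
opening: 56.1
```

Run:
```python
from h import *
plan([([480,0,245],-9),([498,100,245],-9)])
```

```text
t 5.48 tcp [ 496.5 -135.5  255.4] yaw -8.4 F [-2.1 -0.1 -1.4] M [-0.007  0.078  0.01 ] open 56.1 q [-0.39  0.24 -0.05  1.27  0.    1.33]
rows 4 end [0.014, 0.003, 0.01] [0.1316, -0.0362, 0.0095]
rows 3 end [-0.0, -0.0, -0.0] [0.1016, 0.0021, -0.0]
```

carry_out:
  deltas: [0, 0, 0, 0.03, -0.009, 0, 1, 0, 0, 0, 0.065, -0.018, 0.003, 1, 0.007, 0, 0, 0.1, -0.027, 0.006, 1, 0.014, 0.003, 0.01, 0.131, -0.036, 0.009, 1, 0.014, 0.003, 0.01, 0.131, -0.036, 0.009, 1]

```text
time_s: 5.9
tcp_pos: [477.7, 4.2, 243.3]
tcp_rot: [[0.151, 0.989, -0.005], [0.989, -0.151, 0.004], [0.003, -0.005, -1.0]]
force: [-0.7, -0.4, -2.8]
opening: 56.0
```

carry_out:
  deltas: [0, 0, 0, 0.03, 0, 0, 1, 0, 0, 0, 0.06, 0.001, 0, 1, 0, 0, 0, 0.09, 0.002, 0, 1, 0, 0, 0, 0.1, 0.002, 0, 1, 0, 0, 0, 0.1, 0.002, 0, 1]

```text
time_s: 6.32
tcp_pos: [494.6, 104.4, 242.1]
tcp_rot: [[0.147, 0.989, -0.007], [0.989, -0.147, 0.004], [0.003, -0.007, -1.0]]
force: [-0.2, 0.0, -2.6]
opening: 56.1
```

Run:
```python
from h import *
s=st(); p,d=viewer.capture("wrist"); c=viewer.calibration("wrist"); cv2.imwrite("pics/w2.png",p); np.save("pics/w2.npy",d)
print(px(c,[515,111,24]), px(c,np.array(s["tcp_pos"])+[0,0,45]))
W=cloud(c,d); np.save("pics/w2W.npy",W); m=(d>0)&(W[...,2]>20)&(W[...,2]<30)&(np.hypot(W[...,0]-515,W[...,1]-111)<48); P=W[m]
print(m.sum()); 
if m.sum()>20: print(P.mean(0), cv2.minEnclosingCircle(P[:,:2].astype(np.float32)))
```

```text
t 6.32 tcp [494.6 104.4 242.1] yaw -8.5 F [-0.2  0.  -2.6] M [-0.029 -0.008  0.007] open 56.1 q [ 0.08  0.24 -0.08  1.25  0.    1.8 ]
[347.73155529 190.84827688] [324.94846982 383.43645346]
1809
[513.19769166 114.86461322  23.64691778] ((513.007080078125, 113.43071746826172), 39.782894134521484)
```

View pics/w2.png

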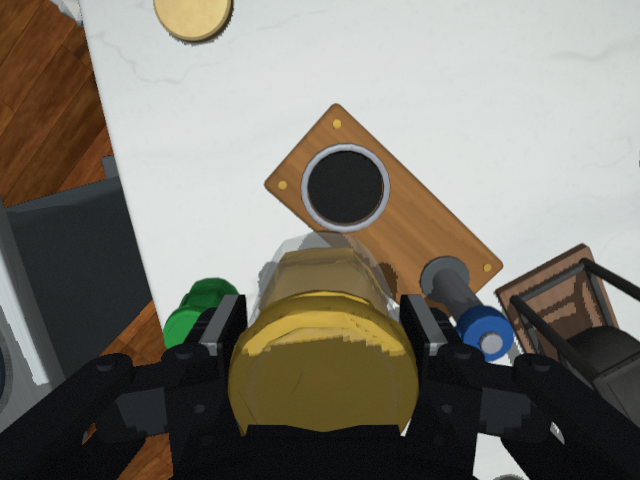

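The nest ring is clear at (345,187), and its fit radius of 39.8 mm agrees with the given size. The jar hangs upright between the fingers with its lid at about (323,365). A quick check of where the held lid sits relative to the TCP:

Run:
```python
from h import *
from scipy.optimize import least_squares
W=np.load("pics/w2W.npy"); d=np.load("pics/w2.npy"); p=cv2.imread("pics/w2.png"); hsv=cv2.cvtColor(p,cv2.COLOR_BGR2HSV)
s=st(); t=np.array(s["tcp_pos"])
m=(d>0)&(np.hypot(W[...,0]-t[0],W[...,1]-t[1])<35)&(W[...,2]>t[2]+25)&(hsv[...,1]>120)&(hsv[...,0]>15)&(hsv[...,0]<35)
P=W[m]; zt=np.percentile(P[:,2],[5,50,95,99]); print(m.sum(),zt-t[2])
Q=P[P[:,2]>zt[1]-3]; A=np.c_[Q[:,:2],np.ones(len(Q))]; print("plane slope",np.linalg.lstsq(A,Q[:,2],rcond=None)[0][:2])
R=np.array(s["tcp_rot"]); L=(Q-t)@R; print("tool-frame min/max",L.min(0),L.max(0))
h=[] 
for y0 in np.arange(-26,26,1):
    k=L[np.abs(L[:,1]-y0)<.5]
    if len(k)>5: h.append((k[:,0].max(),y0))
h=np.array(h); f=least_squares(lambda c:np.hypot(h[:,0]-c[0],h[:,1]-c[1])-27.5,[0,0],loss="soft_l1"); print("lid centre tool xy",f.x,np.abs(f.fun).mean())
plan([([513,113,242],-9)])
```

```text
t 6.37 tcp [494.4 103.  242.3] yaw -8.5 F [ 0.6 -0.  -2.4] M [-0.075 -0.013 -0.014] open 56.1 q [ 0.08  0.24 -0.09  1.25  0.    1.8 ]
22053 [38.98654937 45.17413038 46.40448151 46.94782791]
plane slope [-0.00505713  0.00518733]
tool-frame min/max [-16.05477488 -27.89722337 -92.45132745] [ 25.50072252  25.99031298 -41.99645451]
lid centre tool xy [-2.14715323 -0.93837735] 0.22895515951386441
t 6.37 tcp [494.4 103.  242.3] yaw -8.5 F [ 0.6 -0.  -2.4] M [-0.075 -0.013 -0.014] open 56.1 q [ 0.08  0.24 -0.09  1.25  0.    1.8 ]
rows 1 end [-0.007, -0.002, 0.008] [0.0126, 0.0169, 0.0002]
```

carry_out:
  deltas: [-0.007, -0.002, 0.008, 0.0128, 0.0178, 0, 1, -0.007, -0.002, 0.008, 0.0128, 0.0178, 0.03, 1, -0.007, -0.002, 0.008, 0.0128, 0.0178, 0.065, 1, -0.007, -0.002, 0.008, 0.0128, 0.0178, 0.1, 1, -0.007, -0.002, 0.008, 0.0128, 0.0178, 0.1, 1]

```text
time_s: 6.78
tcp_pos: [506.8, 111.1, 134.7]
tcp_rot: [[0.158, 0.987, -0.015], [0.987, -0.158, -0.002], [-0.005, -0.014, -1.0]]
force: [-1.0, -0.7, -3.4]
opening: 56.2
```

Run:
```python
from h import *
plan([([514,113.5,66],-9)])
```

```text
t 6.78 tcp [506.8 111.1 134.7] yaw -9.1 F [-1.  -0.7 -3.4] M [ 0.028  0.118 -0.012] open 56.2 q [ 0.09  0.33 -0.25  1.01 -0.    1.82]
rows 2 end [-0.014, 0.005, -0.002] [0.0039, 0.0077, 0.0685]
```

carry_out:
  deltas: [-0.007, 0, 0, 0.004, 0.008, 0.02, 1, -0.014, 0.005, 0, 0.004, 0.008, 0.045, 1, -0.014, 0.005, 0, 0.004, 0.008, 0.0685, 1, -0.014, 0.005, 0, 0.004, 0.008, 0.0685, 1, -0.014, 0.005, 0, 0.004, 0.008, 0.0685, 1]

```text
time_s: 7.2
tcp_pos: [513.6, 112.5, 66.4]
tcp_rot: [[0.159, 0.987, -0.003], [0.987, -0.159, -0.0], [-0.001, -0.002, -1.0]]
force: [0.8, 0.0, -2.0]
opening: 56.1
```

Run:
```python
from h import *
plan([([514,113.5,48],-9)])
p,d=viewer.capture("scene"); c=viewer.calibration("scene"); u,v=px(c,[514,112,40]).astype(int); print(u,v)
a=cv2.resize(p[max(0,v-60):v+60,max(0,u-80):u+80],None,fx=4,fy=4,interpolation=cv2.INTER_CUBIC); cv2.imwrite("pics/s2.png",a)
```

```text
t 7.2 tcp [513.6 112.5  66.4] yaw -9.2 F [ 0.8  0.  -2. ] M [-0.016 -0.02  -0.03 ] open 56.1 q [ 0.1   0.39 -0.35  0.83 -0.    1.83]
rows 1 end [-0.002, 0.001, -0.003] [0.001, 0.0003, 0.0184]
282 288
```

Straight and level. I'll lower slowly, watching the force.

carry_out:
  deltas: [0, 0, 0, 0.001, 0.0003, 0.006, 1, 0, 0, 0, 0.001, 0.0003, 0.012, 1, 0, 0, 0, 0.001, 0.0003, 0.018, 1, 0, 0, 0, 0.001, 0.0003, 0.0185, 1]

```text
time_s: 7.58
tcp_pos: [515.3, 113.8, 48.6]
tcp_rot: [[0.159, 0.987, 0.0], [0.987, -0.159, 0.0], [0.0, 0.0, -1.0]]
force: [-1.1, -0.2, -2.0]
opening: 56.0
```

carry_out:
  deltas: [0, 0, 0, 0, 0, 0.0015, 1, 0, 0, 0, 0, 0, 0.003, 1, 0, 0, 0, 0, 0, 0.003, 1]

```text
time_s: 7.83
tcp_pos: [515.0, 113.8, 45.3]
tcp_rot: [[0.159, 0.987, -0.001], [0.987, -0.159, -0.0], [-0.0, -0.001, -1.0]]
force: [-1.1, 0.6, -2.8]
opening: 55.8
```

carry_out:
  deltas: [0, 0, 0, 0, 0, 0.0015, 1, 0, 0, 0, 0, 0, 0.002, 1, 0, 0, 0, 0, 0, 0.002, 1]

```text
time_s: 8.08
tcp_pos: [515.1, 113.9, 43.5]
tcp_rot: [[0.159, 0.987, -0.0], [0.987, -0.159, 0.0], [-0.0, -0.0, -1.0]]
force: [-0.2, 0.1, -1.9]
opening: 55.9
```

carry_out:
  deltas: [0, 0, 0, 0, 0, 0.001, 1, 0, 0, 0, 0, 0, 0.0015, 1, 0, 0, 0, 0, 0, 0.0015, 1]

```text
time_s: 8.33
tcp_pos: [515.1, 113.9, 43.3]
tcp_rot: [[0.159, 0.987, 0.0], [0.987, -0.159, -0.0], [-0.0, 0.0, -1.0]]
force: [-4.8, 0.7, 10.6]
opening: 56.1
```

Contact with the floor at a TCP height of 43.3, so the jar is seated. I'll release and lift.

carry_out:
  deltas: [0, 0, 0, 0, 0, -0.001, 0, 0, 0, 0, 0, 0, -0.001, -1, 0, 0, 0, 0, 0, -0.001, -1, 0, 0, 0, 0, 0, -0.001, -1, 0, 0, 0, 0, 0, -0.001, -1]

```text
time_s: 8.75
tcp_pos: [515.3, 113.9, 44.3]
tcp_rot: [[0.159, 0.987, 0.001], [0.987, -0.159, -0.0], [0.0, 0.001, -1.0]]
force: [-0.1, 0.6, 0.2]
opening: 85.5
```

carry_out:
  deltas: [0, 0, 0, 0, 0, -0.02, -1, 0, 0, 0, 0, 0, -0.05, -1, 0, 0, 0, 0, 0, -0.08, -1, 0, 0, 0, 0, 0, -0.115, -1, 0, 0, 0, 0, 0, -0.15, -1]

```text
time_s: 9.17
tcp_pos: [514.5, 113.8, 195.3]
tcp_rot: [[0.159, 0.987, -0.001], [0.987, -0.159, -0.0], [-0.0, -0.001, -1.0]]
force: [1.0, 0.1, -1.4]
opening: 85.2
```

carry_out:
  deltas: [0, 0, 0, 0, 0, -0.02, -1, 0, 0, 0, 0, 0, -0.03, -1, 0, 0, 0, 0, 0, -0.03, -1, 0, 0, 0, 0, 0, -0.03, -1]

```text
time_s: 9.5
tcp_pos: [514.5, 113.8, 224.5]
tcp_rot: [[0.159, 0.987, -0.001], [0.987, -0.159, -0.0], [-0.0, -0.001, -1.0]]
force: [-1.1, -0.0, 0.3]
opening: 85.4
```

Run:
```python
from h import *
s=st(); p,d=viewer.capture("wrist"); c=viewer.calibration("wrist"); cv2.imwrite("pics/w3.png",p)
W=cloud(c,d); hsv=cv2.cvtColor(p,cv2.COLOR_BGR2HSV)
def fit(x,y,r,a,b):
    m=(d>0)&(W[...,2]>a)&(W[...,2]<b)&(np.hypot(W[...,0]-x,W[...,1]-y)<r); P=W[m]
    print(m.sum(), P.mean(0).round(1) if m.any() else 0, cv2.minEnclosingCircle(P[:,:2].astype(np.float32)) if m.any() else 0)
    return P
P=fit(515,113,40,84,95); fit(515,113,50,20,28); fit(597,11,25,130,145)
if len(P): print(np.linalg.lstsq(np.c_[P[:,:2],np.ones(len(P))],P[:,2],rcond=None)[0][:2])
p,d=viewer.capture("top"); c=viewer.calibration("top"); W=cloud(c,d)
print("top"); fit(515,113,40,84,95); fit(472,-25,35,178,190); fit(409,-42,14,143,155); fit(597,11,25,133,145)
```

```text
t 9.5 tcp [514.5 113.8 224.5] yaw -9.1 F [-1.1 -0.   0.3] M [ 0.006 -0.012  0.069] open 85.4 q [ 0.1   0.28 -0.07  1.22 -0.    1.83]
4576 [512.8 112.7  87.8] ((512.5907592773438, 111.69183349609375), 27.309226989746094)
1340 [513.6 132.4  22.7] ((511.94525146484375, 115.12374877929688), 39.531288146972656)
128 [580.2  10.9 130.8] ((581.3233032226562, 10.09770393371582), 11.163641929626465)
[-0.00332212 -0.00894121]
top
342 [512.4 102.6  88.6] ((515.7044677734375, 107.18414306640625), 27.104772567749023)
377 [472.4 -24.5 183.5] ((472.4243469238281, -24.693580627441406), 23.05246925354004)
23 [410.2 -42.2 149.2] ((410.65924072265625, -42.21445083618164), 5.346365451812744)
93 [597.5  11.  135.8] ((595.39453125, 12.59040641784668), 19.728559494018555)
```

View pics/w3.png

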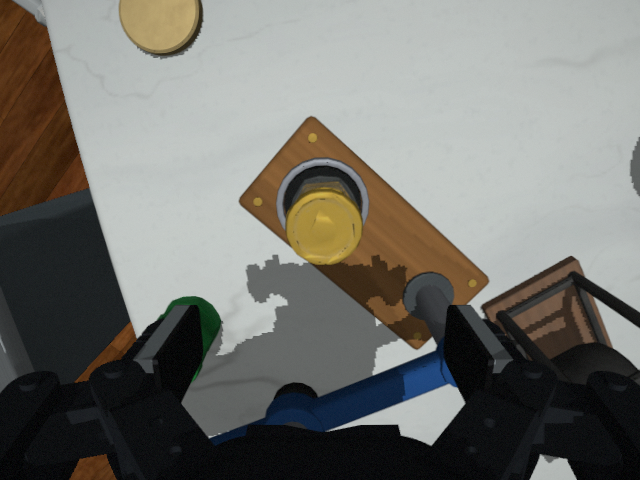

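The jar stands upright in the nest: lid level at z = 88 and centred within about 2 mm, with the ring visible around it at (323,200). Next I'll pinch the peg, with the jaws across the bar and the yaw chosen so joint 6 keeps its range for the cap.

Run:
```python
from h import *
plan([([475,50,224],48),([410,-41,200],106)])
```

```text
t 9.6 tcp [513.3 113.7 223.1] yaw -9.1 F [ 0.   0.1 -1.1] M [-0.019 -0.001 -0.024] open 85.4 q [ 0.1   0.28 -0.07  1.22 -0.    1.83]
rows 5 end [-0.002, -0.001, -0.499] [-0.0345, -0.0139, -0.0004]
rows 5 end [-0.002, -0.001, -0.499] [-0.0237, -0.0287, -0.0004]
rows 5 end [0.0, -0.0, -0.506] [-0.0063, -0.0556, 0.012]
rows 5 end [0.0, -0.0, -0.506] [0.0214, -0.0516, 0.012]
```

carry_out:
  deltas: [0, 0, -0.11, -0.008, -0.003, 0, -1, 0, 0, -0.22, -0.016, -0.006, 0, -1, 0, 0, -0.33, -0.024, -0.009, 0, -1, 0, 0, -0.44, -0.032, -0.012, 0, -1, 0, 0, -0.5, -0.0345, -0.014, 0, -1]

```text
time_s: 10.02
tcp_pos: [492.2, 81.0, 220.9]
tcp_rot: [[-0.337, 0.941, -0.009], [0.941, 0.337, -0.001], [0.002, -0.009, -1.0]]
force: [0.0, 0.7, -0.5]
opening: 85.5
```

carry_out:
  deltas: [0, 0, -0.11, -0.005, -0.006, 0, -1, 0, 0, -0.22, -0.01, -0.013, 0, -1, 0, 0, -0.33, -0.015, -0.019, 0, -1, 0, 0, -0.44, -0.021, -0.026, 0, -1, 0, 0, -0.5, -0.0237, -0.0287, 0, -1]

```text
time_s: 10.43
tcp_pos: [471.2, 48.3, 218.9]
tcp_rot: [[-0.75, 0.661, -0.013], [0.661, 0.75, -0.001], [0.009, -0.01, -1.0]]
force: [0.3, 0.0, -0.3]
opening: 85.4
```

carry_out:
  deltas: [0, 0, -0.11, -0.001, -0.012, 0, -1, 0, 0, -0.22, -0.003, -0.025, 0, -1, 0, 0, -0.33, -0.004, -0.037, 0, -1, 0, 0, -0.44, -0.005, -0.05, 0, -1, 0, 0, -0.5, -0.0063, -0.0556, 0.005, -1]

```text
time_s: 10.85
tcp_pos: [437.3, 1.8, 213.0]
tcp_rot: [[-0.976, 0.217, -0.017], [0.217, 0.976, -0.001], [0.016, -0.005, -1.0]]
force: [-0.1, -0.1, -1.1]
opening: 85.5
```

Run:
```python
from h import *
plan([([410,-41,200],106)])
```

```text
t 10.85 tcp [437.3   1.8 213. ] yaw 77.5 F [-0.1 -0.1 -1.1] M [ 0.035  0.001 -0.002] open 85.5 q [-0.14  0.12 -0.3   1.16 -0.    0.08]
rows 5 end [-0.001, -0.017, -0.498] [0.0171, -0.0476, 0.0135]
```

carry_out:
  deltas: [0, 0, -0.11, 0.003, -0.011, 0, -1, 0, -0.005, -0.22, 0.007, -0.022, 0.003, -1, 0, -0.01, -0.33, 0.011, -0.033, 0.006, -1, 0, -0.017, -0.44, 0.015, -0.042, 0.01, -1, 0, -0.017, -0.5, 0.017, -0.0476, 0.0135, -1]

```text
time_s: 11.27
tcp_pos: [407.9, -41.2, 197.8]
tcp_rot: [[-0.96, -0.281, -0.004], [-0.281, 0.96, 0.0], [0.004, 0.001, -1.0]]
force: [-0.3, -0.5, -0.9]
opening: 85.4
```

carry_out:
  deltas: [0, 0, 0, 0, 0, 0, -1]

```text
time_s: 11.35
tcp_pos: [405.8, -41.5, 195.7]
tcp_rot: [[-0.96, -0.281, -0.008], [-0.281, 0.96, 0.001], [0.007, 0.003, -1.0]]
force: [0.7, 0.7, 0.5]
opening: 85.6
```

Run:
```python
from h import *
plan([([410,-41,136],106)])
s=arm.read_state(); p,d=viewer.capture("wrist"); c=viewer.calibration("wrist"); cv2.imwrite("pics/w4.png",p)
W=cloud(c,d);m=(d>0)&(W[...,2]>140)&(W[...,2]<156)&(np.hypot(W[...,0]-410,W[...,1]+41)<30);print(m.sum(),W[m].mean(0) if m.any() else 0, px(c,[410,-41,150]))
```

```text
t 11.35 tcp [405.8 -41.5 195.7] yaw 106.3 F [0.7 0.7 0.5] M [ 0.029 -0.04  -0.01 ] open 85.6 q [-0.26  0.07 -0.41  1.1  -0.   -0.54]
rows 2 end [0.003, -0.007, 0.006] [-0.0046, -0.0009, 0.0597]
547 [406.7719389  -38.5371548  148.23629834] [316.91338741 279.99773626]
```

carry_out:
  deltas: [0, -0.007, 0, -0.0035, 0.0005, 0.02, -1, 0, -0.007, 0, -0.0035, 0.0005, 0.045, -1, 0, -0.007, 0, -0.0035, 0.0005, 0.059, -1, 0, -0.007, 0, -0.0035, 0.0005, 0.06, -1, 0, -0.007, 0, -0.0035, 0.0005, 0.06, -1]

```text
time_s: 11.82
tcp_pos: [407.1, -38.9, 134.5]
tcp_rot: [[-0.96, -0.279, -0.005], [-0.279, 0.96, 0.004], [0.004, 0.006, -1.0]]
force: [0.4, -0.3, -0.8]
opening: 85.4
```

carry_out:
  deltas: [0, 0, 0, 0, 0, 0, 0.5, 0, 0, 0, 0, 0, 0, 1, 0, 0, 0, 0, 0, 0, 1, 0, 0, 0, 0, 0, 0, 1, 0, 0, 0, 0, 0, 0, 1]
  newtons: 40

```text
time_s: 12.23
tcp_pos: [407.7, -39.0, 135.0]
tcp_rot: [[-0.96, -0.279, -0.004], [-0.279, 0.96, 0.004], [0.003, 0.005, -1.0]]
force: [1.3, -0.2, 0.9]
opening: 25.4
```

carry_out:
  deltas: [0, 0, 0, 0, 0, 0, 1, 0, 0, 0, 0, 0, 0, 1, 0, 0, 0, 0, 0, 0, 1, 0, 0, 0, 0, 0, 0, 1]

```text
time_s: 12.57
tcp_pos: [407.9, -39.2, 135.4]
tcp_rot: [[-0.96, -0.279, -0.004], [-0.279, 0.96, 0.003], [0.002, 0.004, -1.0]]
force: [-2.1, -0.8, 4.1]
opening: 9.8
```

Run:
```python
from h import *
s=st(); t=np.array(s["tcp_pos"])
C=np.array([596.3,11.5]); r=t[:2]-C; a0=np.arctan2(r[1],r[0]); print("r",np.hypot(*r),"ang",np.degrees(a0)%360)
way=[]
for f in (1/3,2/3,1):
    a=np.radians(196)+f*np.radians(129.3-196); way.append(([*(C+195*np.array([np.cos(a),np.sin(a)])),t[2]],106-f*66.7))
print(np.round(way[-1][0],1)); plan(way)
```

```text
t 12.57 tcp [407.9 -39.2 135.4] yaw 106.2 F [-2.1 -0.8  4.1] M [-0.106  0.196 -0.024] open 9.8 q [-0.25  0.11 -0.53  0.94  0.   -0.54]
r 195.15006880907754 ang 195.06498471953188
[472.8 162.4 135.4]
t 12.57 tcp [407.9 -39.2 135.4] yaw 106.2 F [-2.1 -0.8  4.1] M [-0.106  0.196 -0.024] open 9.8 q [-0.25  0.11 -0.53  0.94  0.   -0.54]
rows 4 end [0.004, -0.003, 0.391] [-0.0148, 0.0706, 0.0003]
rows 4 end [0.0, 0.0, 0.388] [-0.0145, 0.0738, -0.0]
rows 4 end [0.0, -0.0, 0.388] [-0.0145, 0.0738, 0.0]
```

carry_out:
  deltas: [0, 0, 0.05, -0.0002, 0.0097, 0, 1, 0, 0, 0.12, -0.0014, 0.0233, 0, 1, 0, 0, 0.194, -0.0037, 0.0376, 0, 1, 0, 0, 0.291, -0.0082, 0.0559, 0, 1, 0, 0, 0.388, -0.0145, 0.0738, 0, 1]

```text
time_s: 12.98
tcp_pos: [401.8, 35.3, 135.6]
tcp_rot: [[-0.994, 0.112, -0.002], [0.112, 0.994, 0.001], [0.002, 0.001, -1.0]]
force: [5.2, -3.0, -7.1]
opening: 10.1
```

Run:
```python
from h import *
s=st(); t=np.array(s["tcp_pos"]); r=t[:2]-[596.3,11.5]; print(np.hypot(*r),np.degrees(np.arctan2(r[1],r[0]))%360)
p,d=viewer.capture("scene"); cv2.imwrite("pics/s3.png",p); 
p,d=viewer.capture("top"); cv2.imwrite("pics/t3.png",cv2.resize(p[150:350,200:440],None,fx=2.5,fy=2.5))
```

```text
t 12.98 tcp [401.8  35.3 135.6] yaw 83.6 F [ 5.2 -3.  -7.1] M [-0.725 -1.186  0.027] open 10.1 q [-0.07  0.1  -0.54  0.93  0.    0.04]
195.93909920297844 173.01652990482808
```

View pics/t3.png

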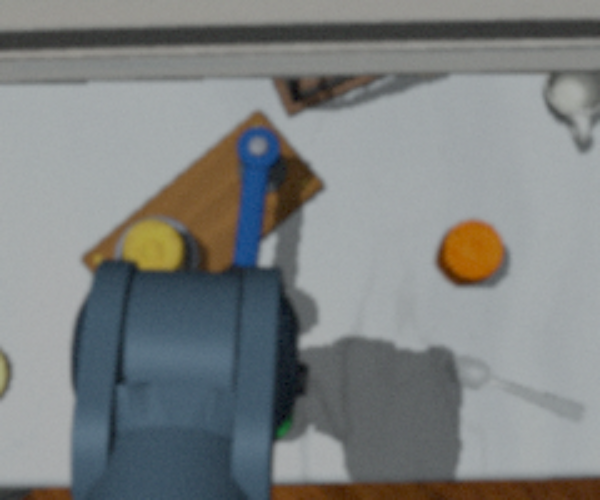

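The blue bar has swung with the gripper, as seen at crop (250,210), so the pinch holds. I'll continue along the arc.

carry_out:
  deltas: [0, 0, 0.08, -0.0006, 0.0156, 0, 1, 0, 0, 0.17, -0.0028, 0.033, 0, 1, 0, 0, 0.26, -0.0066, 0.0501, 0, 1, 0, 0, 0.33, -0.0105, 0.0632, 0, 1, 0, 0, 0.38, -0.0139, 0.0723, 0, 1]

```text
time_s: 13.5
tcp_pos: [424.4, 107.1, 135.5]
tcp_rot: [[-0.884, 0.467, -0.001], [0.467, 0.884, 0.002], [0.002, 0.001, -1.0]]
force: [2.6, -5.6, -2.7]
opening: 9.8
```

carry_out:
  deltas: [0, 0, 0.08, -0.0006, 0.0156, 0, 1, 0, 0, 0.16, -0.0025, 0.0311, 0, 1, 0, 0, 0.23, -0.0051, 0.0444, 0, 1, 0, 0, 0.28, -0.0076, 0.0539, 0, 1, 0, 0, 0.31, -0.0093, 0.0595, 0, 1]

```text
time_s: 13.92
tcp_pos: [460.6, 154.7, 135.4]
tcp_rot: [[-0.7, 0.715, -0.002], [0.715, 0.7, -0.001], [0.001, -0.002, -1.0]]
force: [-1.1, -3.5, 3.4]
opening: 9.7
```

Run:
```python
from h import *
s=st(); t=np.array(s["tcp_pos"]); r=t[:2]-[596.3,11.5]; print(np.hypot(*r),np.degrees(np.arctan2(r[1],r[0]))%360)
R=np.array(s["tcp_rot"]); print("F tool",R.T@np.array(s["force"]))
```

```text
t 13.92 tcp [460.6 154.7 135.4] yaw 44.4 F [-1.1 -3.5  3.4] M [-0.555  0.207 -0.018] open 9.7 q [ 0.19  0.25 -0.35  0.97 -0.    0.99]
197.27461465233134 133.44575509922498
F tool [-1.67754601 -3.24554025 -3.44303644]
```

carry_out:
  deltas: [0, 0, 0.025, 0, 0.005, 0, 1, 0, 0, 0.05, -0.0003, 0.0097, 0, 1, 0, 0, 0.06, -0.0004, 0.0117, 0, 1, 0, 0, 0.06, -0.0004, 0.0117, 0, 1]

```text
time_s: 14.25
tcp_pos: [469.1, 162.3, 135.5]
tcp_rot: [[-0.656, 0.755, -0.002], [0.755, 0.656, -0.001], [0.001, -0.002, -1.0]]
force: [-2.1, -0.1, 2.7]
opening: 10.0
```

carry_out:
  deltas: [0, 0, 0.01, 0, 0.002, 0, 1, 0, 0, 0.02, 0, 0.004, 0, 1, 0, 0, 0.02, 0, 0.004, 0, 1]

```text
time_s: 14.5
tcp_pos: [472.0, 164.8, 135.5]
tcp_rot: [[-0.641, 0.768, -0.003], [0.768, 0.641, -0.001], [0.001, -0.003, -1.0]]
force: [-3.2, -1.5, 4.1]
opening: 10.0
```

Run:
```python
from h import *
s=st(); t=np.array(s["tcp_pos"]); r=t[:2]-[596.3,11.5]; print(np.hypot(*r),np.degrees(np.arctan2(r[1],r[0]))%360)
R=np.array(s["tcp_rot"]); print("F tool",R.T@np.array(s["force"]))
```

```text
t 14.5 tcp [472.  164.8 135.5] yaw 39.8 F [-3.2 -1.5  4.1] M [-0.155  0.509 -0.006] open 10.0 q [ 0.21  0.28 -0.31  0.98 -0.    1.08]
197.35883010493973 129.0220941756438
F tool [ 0.88516496 -3.48278496 -4.06437046]
```

carry_out:
  deltas: [0, 0, 0.01, 0, 0.002, 0, 1, 0, 0, 0.02, 0, 0.004, 0, 1, 0, 0, 0.02, 0, 0.004, 0, 1]

```text
time_s: 14.75
tcp_pos: [472.6, 165.3, 135.3]
tcp_rot: [[-0.625, 0.781, -0.007], [0.781, 0.625, -0.006], [0.0, -0.009, -1.0]]
force: [-8.8, -7.6, 11.6]
opening: 10.2
```

The force rose to about 12 N with only 0.8 mm of travel, so the arm is at its stop. I'll release and lift.

carry_out:
  deltas: [0, 0, 0, 0, -0.001, 0, 0, 0, 0, 0, 0, -0.001, 0, -0.5, 0, 0, 0, 0, -0.001, 0, -0.5, 0, 0, 0, 0, -0.001, 0, -0.5]

```text
time_s: 15.08
tcp_pos: [472.4, 164.9, 135.3]
tcp_rot: [[-0.625, 0.781, -0.006], [0.781, 0.625, -0.005], [-0.0, -0.008, -1.0]]
force: [-0.6, 0.2, -0.2]
opening: 58.1
```

carry_out:
  deltas: [0, 0, 0, 0, 0, -0.02, -0.5, 0, 0, 0, 0, 0, -0.05, -0.5, 0, 0, 0, 0, 0, -0.085, -0.5, 0, 0, 0, 0, 0, -0.11, -1, 0, 0, 0, 0, 0, -0.11, -1]

```text
time_s: 15.5
tcp_pos: [476.7, 166.5, 250.9]
tcp_rot: [[-0.625, 0.781, 0.004], [0.781, 0.625, -0.003], [-0.005, 0.001, -1.0]]
force: [-0.2, 1.0, 0.5]
opening: 84.4
```

Run:
```python
from h import *
plan([([492,140,244],95),([514,113,244],155)])
```

```text
t 15.5 tcp [476.7 166.5 250.9] yaw 38.7 F [-0.2  1.   0.5] M [-0.013 -0.052 -0.024] open 84.4 q [ 0.21  0.23 -0.08  1.26 -0.    1.11]
rows 5 end [-0.001, 0.002, -0.492] [-0.0151, -0.0023, 0.0035]
rows 5 end [-0.001, 0.002, -0.492] [-0.0122, -0.0091, 0.0035]
rows 5 end [0.0, 0.0, -0.524] [-0.0098, -0.0144, 0.0]
rows 5 end [0.0, 0.0, -0.524] [-0.0013, -0.0174, 0.0]
```

carry_out:
  deltas: [0, 0, -0.11, -0.003, 0, 0, -1, 0, 0, -0.22, -0.006, 0, 0, -1, 0, 0, -0.33, -0.009, -0.001, 0, -1, 0, 0, -0.44, -0.012, -0.002, 0, -1, 0, 0, -0.5, -0.015, -0.002, 0.003, -1]

```text
time_s: 15.92
tcp_pos: [485.0, 153.6, 247.8]
tcp_rot: [[-0.924, 0.381, 0.005], [0.381, 0.924, -0.002], [-0.005, -0.0, -1.0]]
force: [-0.1, 0.1, -0.1]
opening: 85.8
```

carry_out:
  deltas: [0, 0, -0.11, -0.003, -0.002, 0, -1, 0, 0, -0.22, -0.006, -0.004, 0, -1, 0, 0, -0.33, -0.008, -0.006, 0, -1, 0, 0, -0.44, -0.011, -0.008, 0, -1, 0, 0, -0.5, -0.012, -0.009, 0.003, -1]

```text
time_s: 16.33
tcp_pos: [493.4, 140.6, 244.6]
tcp_rot: [[-0.994, -0.113, 0.006], [-0.113, 0.994, -0.002], [-0.005, -0.003, -1.0]]
force: [0.5, -0.2, 0.4]
opening: 85.3
```

carry_out:
  deltas: [0, 0, -0.11, -0.002, -0.003, 0, -1, 0, 0, -0.22, -0.004, -0.006, 0, -1, 0, 0, -0.33, -0.006, -0.009, 0, -1, 0, 0, -0.44, -0.008, -0.012, 0, -1, 0, 0, -0.52, -0.01, -0.0145, 0, -1]

```text
time_s: 16.75
tcp_pos: [505.3, 127.3, 244.0]
tcp_rot: [[-0.803, -0.596, 0.005], [-0.596, 0.803, -0.002], [-0.003, -0.005, -1.0]]
force: [-0.5, 0.4, 1.1]
opening: 85.7
```

Run:
```python
from h import *
plan([([514,113,244],150)])
```

```text
t 16.75 tcp [505.3 127.3 244. ] yaw 126.6 F [-0.5  0.4  1.1] M [-0.001  0.026 -0.014] open 85.7 q [ 0.13  0.26 -0.05  1.25 -0.   -0.51]
rows 4 end [-0.005, 0.002, -0.409] [0.0015, -0.0167, 0.0001]
```

carry_out:
  deltas: [0, 0, -0.11, 0, -0.005, 0, -1, 0, 0, -0.22, 0.001, -0.009, 0, -1, -0.005, 0, -0.33, 0.001, -0.013, 0, -1, -0.005, 0.002, -0.41, 0.0015, -0.0167, 0, -1, -0.005, 0.002, -0.41, 0.0015, -0.0167, 0, -1]

```text
time_s: 17.17
tcp_pos: [514.5, 112.6, 243.3]
tcp_rot: [[-0.499, -0.867, 0.0], [-0.867, 0.499, -0.0], [0.0, -0.0, -1.0]]
force: [0.3, -1.1, 0.5]
opening: 85.5
```

Run:
```python
from h import *
s=st(); p,d=viewer.capture("wrist"); c=viewer.calibration("wrist"); cv2.imwrite("pics/w5.png",p); np.save("pics/w5.npy",d)
W=cloud(c,d); m=(d>0)&(W[...,2]>178)&(W[...,2]<192)&(np.hypot(W[...,0]-514,W[...,1]-114)<40); P=W[m]; print(m.sum(),P.mean(0),cv2.minEnclosingCircle(P[:,:2].astype(np.float32)),px(c,[514,114,184]))
m=(d>0)&(W[...,2]>143)&(W[...,2]<155)&(np.hypot(W[...,0]-472,W[...,1]-165)<20); print("peg",m.sum(),W[m].mean(0) if m.any() else 0)
plan([([514,113.5,160],150)])
```

```text
t 17.17 tcp [514.5 112.6 243.3] yaw 150.1 F [ 0.3 -1.1  0.5] M [ 0.011 -0.021 -0.02 ] open 85.5 q [ 0.1   0.28 -0.03  1.26 -0.   -0.95]
5517 [512.40892377 114.2306924  183.65462706] ((513.0828247070312, 115.81451416015625), 23.443723678588867) [321.2951181  261.09722925]
peg 316 [471.81519839 164.34698395 148.72150135]
t 17.22 tcp [514.3 112.9 243.4] yaw 149.9 F [ 0.9 -0.1 -0.7] M [-0.04  -0.019  0.015] open 84.9 q [ 0.1   0.27 -0.03  1.26  0.   -0.95]
rows 3 end [0.0, -0.0, -0.001] [-0.0004, 0.0005, 0.0834]
```

View pics/w5.png

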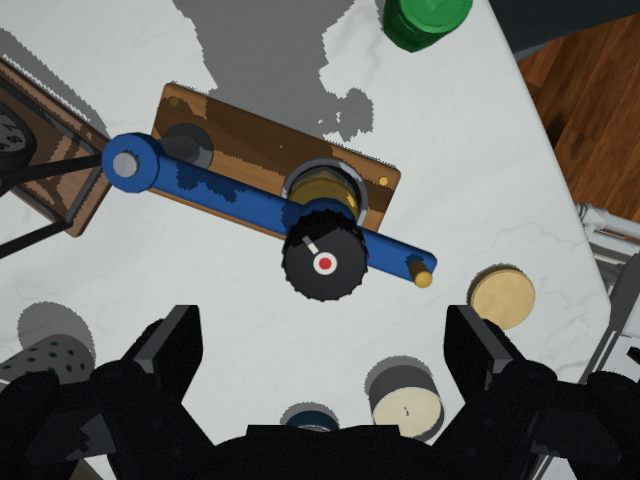

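The arm is over the jar, with the cap at (325,263) and the red pin at (324,264). The white index mark points to (308,243). I'll descend on the cap and grip.

carry_out:
  deltas: [0, 0, 0, -0.0012, 0.001, 0.025, -1, 0, 0, 0, -0.0012, 0.001, 0.055, -1, 0, 0, 0, -0.0012, 0.001, 0.08, -1, 0, 0, 0, -0.0012, 0.001, 0.085, -1, 0, 0, 0, -0.0012, 0.001, 0.085, -1]

```text
time_s: 17.63
tcp_pos: [512.0, 114.5, 156.4]
tcp_rot: [[-0.502, -0.865, -0.005], [-0.865, 0.502, -0.0], [0.003, 0.004, -1.0]]
force: [0.5, 0.4, 0.8]
opening: 85.7
```

Run:
```python
from h import *
plan([([514,114.5,158],150)])
```

```text
t 17.63 tcp [512.  114.5 156.4] yaw 149.9 F [0.5 0.4 0.8] M [0.012 0.026 0.003] open 85.7 q [ 0.1   0.31 -0.21  1.05  0.   -0.95]
rows 1 end [0.004, -0.003, -0.002] [-0.001, -0.0018, -0.0016]
```

carry_out:
  deltas: [0.004, -0.003, 0, -0.001, -0.0018, -0.001, -0.3, 0.004, -0.003, 0, -0.001, -0.0018, -0.001, -0.3, 0.004, -0.003, 0, -0.001, -0.0018, -0.001, -0.1, 0.004, -0.003, 0, -0.001, -0.0018, -0.001, 0.2, 0.004, -0.003, 0, -0.001, -0.0018, -0.001, 1]
  newtons: 60

```text
time_s: 18.05
tcp_pos: [514.9, 114.9, 159.4]
tcp_rot: [[-0.502, -0.865, 0.003], [-0.865, 0.502, 0.001], [-0.003, -0.002, -1.0]]
force: [-3.6, 0.3, 5.7]
opening: 42.2
```

carry_out:
  deltas: [0, 0, 0, 0, 0, 0, 1, 0, 0, 0, 0, 0, 0, 1, 0, 0, 0, 0, 0, 0, 1]

```text
time_s: 18.3
tcp_pos: [514.9, 114.9, 159.6]
tcp_rot: [[-0.502, -0.865, 0.003], [-0.865, 0.502, 0.001], [-0.003, -0.002, -1.0]]
force: [-0.6, -0.1, -0.9]
opening: 42.2
```

Run:
```python
from h import *
st()
```

```text
t 18.3 tcp [514.9 114.9 159.6] yaw 149.9 F [-0.6 -0.1 -0.9] M [ 0.019  0.117 -0.05 ] open 42.2 q [ 0.1   0.31 -0.2   1.05  0.   -0.95]
```

carry_out:
  deltas: [0, 0, 0.08, 0, 0, 0, 1, 0, 0, 0.16, 0, 0, 0, 1, 0, 0, 0.24, 0, 0, 0, 1, 0, 0, 0.32, 0, 0, 0, 1, 0, 0, 0.4, 0, 0, 0, 1]

```text
time_s: 18.72
tcp_pos: [515.1, 114.7, 159.7]
tcp_rot: [[-0.801, -0.598, 0.003], [-0.598, 0.801, 0.001], [-0.003, -0.001, -1.0]]
force: [0.3, -1.0, -3.9]
opening: 42.2
```

```bash
cat >> h.py <<'E'
def mz(n=6,y0=149.9):
    a=[]
    for i in range(n):
        p,d=viewer.capture("wrist"); s=arm.read_state(); a.append([s["moment"][2],s["effort"][5],*s["force"]])
    a=np.array(a); s=st(); print("Mz",a[:,0].mean().round(3),"sd",a[:,0].std().round(3),"eff6",a[:,1].mean().round(3),"F",a[:,2:].mean(0).round(1)); return p,d,s
E
python3 - <<'E'
from h import *
p,d,s=mz(); cv2.imwrite("pics/c1.png",p); np.save("pics/c1.npy",d)
E
```

```text
t 19.02 tcp [515.1 114.7 159.7] yaw 127.0 F [ 1.  -1.5 -2.8] M [-0.319 -0.177  0.179] open 42.3 q [ 0.1   0.31 -0.2   1.05  0.   -0.55]
Mz 0.154 sd 0.017 eff6 0.28 F [ 0.6 -1.3 -2.6]
```

Mz reads 0.154 at rest, matching the 0.19 drag less 0.04. I'll keep turning.

carry_out:
  deltas: [0, 0, 0.08, 0, 0, 0, 1, 0, 0, 0.16, 0, 0, 0, 1, 0, 0, 0.24, 0, 0, 0, 1, 0, 0, 0.32, 0, 0, 0, 1, 0, 0, 0.4, 0, 0, 0, 1]

```text
time_s: 19.43
tcp_pos: [515.3, 114.3, 159.7]
tcp_rot: [[-0.971, -0.241, 0.004], [-0.241, 0.971, 0.0], [-0.003, -0.001, -1.0]]
force: [1.0, -1.9, -2.3]
opening: 42.4
```

Run:
```python
from h import *
mz(4)
```

```text
t 19.63 tcp [515.3 114.4 159.7] yaw 104.2 F [ 1.2 -2.7 -3.7] M [-0.477 -0.218  0.156] open 42.0 q [ 0.1   0.31 -0.2   1.05 -0.   -0.15]
Mz 0.164 sd 0.015 eff6 0.353 F [ 1.3 -2.2 -3.1]
```

carry_out:
  deltas: [0, 0, 0.05, 0, 0, 0, 1, 0, 0, 0.1, 0, 0, 0, 1, 0, 0, 0.15, 0, 0, 0, 1, 0, 0, 0.15, 0, 0, 0, 1]

```text
time_s: 19.97
tcp_pos: [515.3, 114.2, 159.7]
tcp_rot: [[-0.995, -0.099, 0.004], [-0.099, 0.995, -0.0], [-0.004, -0.001, -1.0]]
force: [1.0, -3.1, -3.4]
opening: 42.3
```

Run:
```python
from h import *
mz(6)
```

```text
t 20.27 tcp [515.3 114.2 159.7] yaw 95.7 F [ 1.2 -2.7 -1.4] M [-0.552 -0.146  0.139] open 42.4 q [ 0.1   0.31 -0.2   1.05 -0.   -0.  ]
Mz 0.142 sd 0.03 eff6 0.18 F [ 1.1 -2.6 -3.1]
```

carry_out:
  deltas: [0, 0, 0.05, 0, 0, 0, 1, 0, 0, 0.1, 0, 0, 0, 1, 0, 0, 0.1, 0, 0, 0, 1]

```text
time_s: 20.52
tcp_pos: [515.3, 114.1, 159.7]
tcp_rot: [[-1.0, 0.001, 0.004], [0.001, 1.0, -0.0], [-0.004, -0.0, -1.0]]
force: [0.8, -2.0, -2.8]
opening: 42.4
```

Run:
```python
from h import *
mz(5)
```

```text
t 20.77 tcp [515.3 114.1 159.7] yaw 90.0 F [ 0.  -3.4 -3.2] M [-0.558 -0.19   0.144] open 42.1 q [ 0.1   0.31 -0.2   1.05 -0.    0.1 ]
Mz 0.167 sd 0.024 eff6 0.186 F [ 0.8 -2.8 -3. ]
```

carry_out:
  deltas: [0, 0, 0.05, 0, 0, 0, 1, 0, 0, 0.1, 0, 0, 0, 1, 0, 0, 0.1, 0, 0, 0, 1]

```text
time_s: 21.02
tcp_pos: [515.3, 114.0, 159.7]
tcp_rot: [[-0.995, 0.1, 0.004], [0.1, 0.995, -0.001], [-0.004, -0.0, -1.0]]
force: [1.1, -2.5, -2.8]
opening: 42.3
```

Run:
```python
from h import *
mz(5)
```

```text
t 21.27 tcp [515.3 114.  159.7] yaw 84.3 F [ 1.1 -2.8 -3.4] M [-0.674 -0.207  0.2  ] open 41.9 q [ 0.1   0.31 -0.2   1.05 -0.    0.2 ]
Mz 0.172 sd 0.034 eff6 0.186 F [ 1.2 -2.7 -3.2]
```

carry_out:
  deltas: [0, 0, 0.05, 0, 0, 0, 1, 0, 0, 0.1, 0, 0, 0, 1, 0, 0, 0.1, 0, 0, 0, 1]

```text
time_s: 21.52
tcp_pos: [515.3, 113.9, 159.7]
tcp_rot: [[-0.98, 0.198, 0.004], [0.198, 0.98, -0.001], [-0.004, -0.0, -1.0]]
force: [0.9, -3.2, -3.6]
opening: 42.4
```

Run:
```python
from h import *
mz(5)
```

```text
t 21.77 tcp [515.3 114.  159.7] yaw 78.6 F [ 0.6 -3.5 -2.4] M [-0.746 -0.114  0.297] open 42.2 q [ 0.1   0.31 -0.2   1.05 -0.    0.3 ]
Mz 0.26 sd 0.022 eff6 0.266 F [ 0.5 -3.5 -2.8]
```

Torque is climbing: 0.26 at 1.24 rad. Smaller steps now.

carry_out:
  deltas: [0, 0, 0.03, 0, 0, 0, 1, 0, 0, 0.05, 0, 0, 0, 1, 0, 0, 0.05, 0, 0, 0, 1]

```text
time_s: 22.02
tcp_pos: [515.3, 113.9, 159.7]
tcp_rot: [[-0.969, 0.246, 0.004], [0.246, 0.969, -0.001], [-0.004, -0.0, -1.0]]
force: [0.4, -2.9, -3.0]
opening: 42.3
```

Run:
```python
from h import *
mz(6)
```

```text
t 22.32 tcp [515.3 113.9 159.7] yaw 75.8 F [ 1.  -4.  -2.6] M [-0.801 -0.042  0.272] open 42.3 q [ 0.1   0.31 -0.2   1.05 -0.    0.35]
Mz 0.31 sd 0.021 eff6 0.321 F [ 0.4 -3.6 -2.3]
```

carry_out:
  deltas: [0, 0, 0.03, 0, 0, 0, 1, 0, 0, 0.05, 0, 0, 0, 1, 0, 0, 0.05, 0, 0, 0, 1]

```text
time_s: 22.57
tcp_pos: [515.3, 113.8, 159.7]
tcp_rot: [[-0.956, 0.294, 0.004], [0.294, 0.956, -0.001], [-0.004, 0.0, -1.0]]
force: [0.6, -3.8, -2.4]
opening: 42.5
```

Run:
```python
from h import *
p,d,s=mz(6); cv2.imwrite("pics/c2.png",p)
```

```text
t 22.87 tcp [515.3 113.9 159.7] yaw 72.9 F [-0.1 -4.6 -2.4] M [-0.816 -0.078  0.36 ] open 42.1 q [ 0.1   0.31 -0.2   1.05 -0.    0.4 ]
Mz 0.344 sd 0.023 eff6 0.351 F [ 0.1 -4.2 -2.1]
```

carry_out:
  deltas: [0, 0, 0.03, 0, 0, 0, 1, 0, 0, 0.05, 0, 0, 0, 1, 0, 0, 0.05, 0, 0, 0, 1]

```text
time_s: 23.12
tcp_pos: [515.2, 113.8, 159.7]
tcp_rot: [[-0.94, 0.341, 0.004], [0.341, 0.94, -0.001], [-0.004, 0.0, -1.0]]
force: [0.2, -4.5, -2.1]
opening: 42.0
```

Run:
```python
from h import *
p,d,s=mz(8); cv2.imwrite("pics/c3.png",p); cv2.imwrite("pics/c3c.png",cv2.resize(np.hstack([cv2.imread("pics/c1.png")[250:450,220:430],p[250:450,220:430]]),None,fx=1.9,fy=1.9,interpolation=cv2.INTER_CUBIC))
```

```text
t 23.52 tcp [515.3 113.8 159.7] yaw 70.1 F [ 0.4 -5.2 -1.9] M [-0.876 -0.037  0.326] open 42.1 q [ 0.1   0.31 -0.2   1.05 -0.    0.45]
Mz 0.316 sd 0.032 eff6 0.349 F [ 0.5 -4.6 -1.9]
```

View pics/c3c.png

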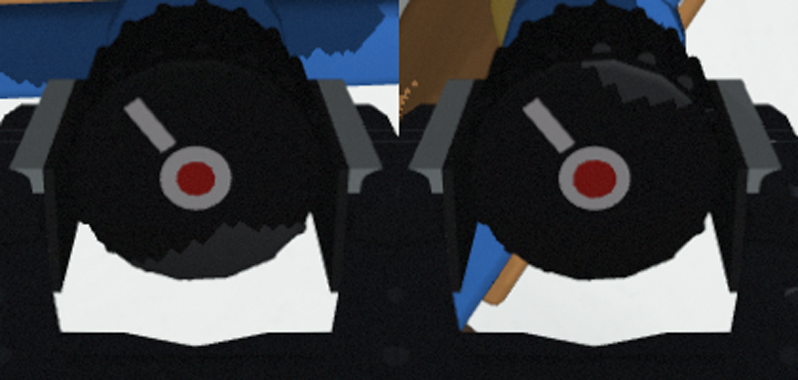

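Compared with the earlier frame, the index mark sits still in the gripper's frame at crop (150,125) and (550,125), so the cap turns with the fingers. The torque has levelled off (0.344 to 0.316, joint effort 0.351 to 0.349). I'll measure the pin's sub-pixel shift against its white ring.

```bash
cat >> h.py <<'E'
def pin(p):
    q=p[300:390,290:350].astype(float); b,g,r=q[...,0],q[...,1],q[...,2]
    w=np.clip(r-(b+g)/2-15,0,None); v,u=np.mgrid[:90,:60]; wr=np.clip(np.minimum(np.minimum(r,g),b)-60,0,None)*(np.hypot((u-33)*1.0,(v-44)*1.2)<25)
    f=lambda w:((w*u).sum()/w.sum()+290,(w*v).sum()/w.sum()+300)
    return *f(w),w.sum()/1000
E
python3 - <<'E'
from h import *
for n in ("c1","c2","c3"): print(n,np.round(pin(cv2.imread(f"pics/{n}.png")),3))
a=[pin(viewer.capture("wrist")[0]) for i in range(6)]; print(np.round(np.mean(a,0),3),np.round(np.std(a,0),3)); st()
E
```

```text
c1 [322.646 343.53   19.542]
c2 [322.541 343.674  22.148]
c3 [322.562 343.646  24.573]
[322.56  343.648  24.533] [0.011 0.005 0.03 ]
t 23.82 tcp [515.3 113.8 159.7] yaw 70.1 F [ 0.2 -3.8 -1.2] M [-0.938 -0.019  0.354] open 42.0 q [ 0.1   0.31 -0.2   1.05 -0.    0.45]
```

Run:
```python
from h import *
c=viewer.calibration("wrist"); 
for z in (184,184.1,184.5,185): print(z,px(c,[514.5,114,z]))
def ring(p):
    g=p[325:365,300:346].min(2).astype(float); w=np.clip(g-60,0,None); v,u=np.mgrid[:40,:46]; w=w*(np.hypot(u-22.5,(v-18.6)*1.1)<21)
    w=(g>70)&(np.hypot(u-22.5,(v-18.6)*1.1)<22); return (w*u).sum()/w.sum()+300,(w*v).sum()/w.sum()+325,w.sum()
def redbox(p):
    q=p.astype(float); m=np.clip((q[...,2]-(q[...,0]+q[...,1])/2)/ (q[...,2].max()*0+80),0,1); s=m[325:365,300:346]; return s.sum(1).round(2)
for n in ("c1","c2","c3"):
    p=cv2.imread(f"pics/{n}.png"); print(n,np.round(ring(p),3)); print(redbox(p)[8:30])
```

```text
184 [319.33445441 347.46420096]
184.1 [319.33179729 347.62766061]
184.5 [319.32113232 348.28377252]
185 [319.3077185  349.10906186]
c1 [322.428 342.951 698.   ]
[ 0.23  0.25  5.57 11.09 14.32 16.48 17.32 18.63 19.27 20.14 20.44 20.06
 20.33 19.53 19.01 17.44 16.53 14.8  11.53  6.03  0.82  0.18]
c2 [322.367 343.043 657.   ]
[ 0.26  1.96  7.82 12.92 16.11 17.32 19.1  19.61 21.21 21.56 21.57 21.29
 21.22 21.25 20.62 19.2  18.01 16.54 14.54 10.36  4.26  0.26]
c3 [322.277 343.099 628.   ]
[ 0.31  5.02 11.03 15.24 17.56 19.1  19.96 21.14 22.08 22.59 22.56 22.52
 22.63 22.62 22.05 20.52 19.38 18.16 16.13 12.3   7.29  2.09]
```

Sensitivity is 1.64 px per mm of rise, and the pin minus ring offset hasn't changed yet (0.58, 0.63, 0.55 px). The clutch is at its threshold but hasn't visibly slipped, so I'll take another small step.

carry_out:
  deltas: [0, 0, 0.03, 0, 0, 0, 1, 0, 0, 0.06, 0, 0, 0, 1, 0, 0, 0.06, 0, 0, 0, 1]

```text
time_s: 24.07
tcp_pos: [515.2, 113.8, 159.7]
tcp_rot: [[-0.918, 0.397, 0.004], [0.397, 0.918, -0.001], [-0.004, 0.0, -1.0]]
force: [0.7, -4.4, -1.4]
opening: 42.1
```

```bash
cat >> h.py <<'E'
def pinrel(p):
    q=p[320:370,295:350].astype(float); b,g,r=q[...,0],q[...,1],q[...,2]; v,u=np.mgrid[:50,:55]
    f=lambda w:np.array([(w*u).sum()/w.sum(),(w*v).sum()/w.sum(),w.sum()])
    red=(r-(b+g)/2)/(r+1); red=np.clip(red/0.7,0,1)*(r>50)
    m=(red>0.3)|(np.minimum(b,g)>70); m=m&(np.hypot(u-27.5,(v-23.6)*1.1)<23)   # ring incl. pin
    n,lab,stt,ce=cv2.connectedComponentsWithStats(m.astype(np.uint8)); k=lab[23,27]; x,y,w,h,a=stt[k]
    fr=f(red); return np.round([fr[0],fr[1],fr[2],x,y,w,h,fr[1]-(y+h/2)],3)
E
python3 - <<'E'
from h import *
p,d,s=mz(6); cv2.imwrite("pics/c4.png",p)
for n in ("c1","c2","c3","c4"): q=cv2.imread(f"pics/{n}.png"); print(n,pinrel(q),np.round(pin(q),2))
E
```

```text
t 24.37 tcp [515.2 113.8 159.7] yaw 66.7 F [ 0.3 -4.8 -1.4] M [-0.973 -0.043  0.292] open 42.2 q [ 0.1   0.31 -0.2   1.05 -0.    0.51]
Mz 0.335 sd 0.024 eff6 0.35 F [ 0.2 -4.5 -1.7]
c1 [ 27.574  23.522 292.808   9.      7.     38.     34.     -0.478] [322.65 343.53  19.54]
c2 [ 27.485  23.669 330.07    9.      7.     38.     34.     -0.331] [322.54 343.67  22.15]
c3 [ 2.74750e+01  2.36630e+01  3.65974e+02  9.00000e+00  7.00000e+00
  3.80000e+01  3.40000e+01 -3.37000e-01] [322.56 343.65  24.57]
c4 [ 2.74510e+01  2.37780e+01  3.73445e+02  9.00000e+00  7.00000e+00
  3.80000e+01  3.40000e+01 -2.22000e-01] [322.52 343.79  25.02]
```

Run:
```python
from h import *
def edges(p):
    q=p.astype(float); col=q[320:370,318:327].mean(1); b,g,r=col.T; out=[]
    grn=g; red=(r-g)/np.maximum(r,30)
    def cross(a,i0,i1,t):
        r_=[]
        for i in range(i0,i1):
            if (a[i]-t)*(a[i+1]-t)<0: r_.append(round(320+i+(t-a[i])/(a[i+1]-a[i]),2))
        return r_
    t=(np.percentile(g,98)+np.percentile(g,10))/2
    return "white",cross(g,0,48,t),"red",cross(red,0,48,0.45)
for n in ("c1","c2","c3","c4"):
    p=cv2.imread(f"pics/{n}.png"); print(n,edges(p))
    k=p[295:335,280:316].min(2).astype(float); w=np.clip(k-70,0,None); v,u=np.mgrid[:40,:36]; print("  mark",((w*u).sum()/w.sum()).round(3),((w*v).sum()/w.sum()).round(3))
```

```text
c1 ('white', [np.float64(326.64), np.float64(334.99), np.float64(352.16), np.float64(359.74)], 'red', [np.float64(335.14), np.float64(352.01)])
  mark 20.006 22.388
c2 ('white', [np.float64(326.73), np.float64(334.65), np.float64(352.81), np.float64(359.9)], 'red', [np.float64(334.72), np.float64(352.67)])
  mark 19.864 22.489
c3 ('white', [np.float64(326.75), np.float64(334.07), np.float64(353.39), np.float64(359.92)], 'red', [np.float64(334.21), np.float64(353.25)])
  mark 19.833 22.508
c4 ('white', [np.float64(326.77), np.float64(333.95), np.float64(353.61), np.float64(359.95)], 'red', [np.float64(334.17), np.float64(353.48)])
  mark 19.811 22.529
```

The red disc has been growing since the torque plateau (16.9, 18.0, 19.0, 19.3 px) while the ring stays put, so the pin is emerging. I estimate 0.12 to 0.3 mm. One last 0.05 rad nudge puts it clearly past 0.1 mm and keeps it well below 1 mm.

carry_out:
  deltas: [0, 0, 0.025, 0, 0, 0, 1, 0, 0, 0.05, 0, 0, 0, 1, 0, 0, 0.05, 0, 0, 0, 1]

```text
time_s: 24.62
tcp_pos: [515.2, 113.8, 159.7]
tcp_rot: [[-0.897, 0.443, 0.003], [0.443, 0.897, -0.001], [-0.004, 0.0, -1.0]]
force: [0.0, -4.7, -1.2]
opening: 41.9
```

Run:
```python
from h import *
p,d,s=mz(5); cv2.imwrite("pics/c5.png",p); print(pin(p),pinrel(p))
```

```text
t 24.87 tcp [515.2 113.7 159.7] yaw 63.8 F [ 0.1 -5.2 -1.6] M [-1.013  0.052  0.304] open 42.6 q [ 0.1   0.31 -0.2   1.05 -0.    0.56]
Mz 0.312 sd 0.037 eff6 0.355 F [ 0.5 -4.7 -1.6]
(np.float64(322.5234927071236), np.float64(343.84359191386335), np.float64(25.4015)) [ 2.74660e+01  2.38150e+01  3.79783e+02  9.00000e+00  7.00000e+00
  3.80000e+01  3.40000e+01 -1.85000e-01]
```

The plateau is confirmed. I'll release and lift away.

carry_out:
  deltas: [0, 0, 0, 0, 0, 0, 0, 0, 0, 0, 0, 0, 0, -0.7, 0, 0, 0, 0, 0, 0, -1, 0, 0, 0, 0, 0, 0, -1, 0, 0, 0, 0, 0, 0, -1]

```text
time_s: 25.28
tcp_pos: [515.5, 114.5, 160.1]
tcp_rot: [[-0.897, 0.442, 0.004], [0.442, 0.897, 0.0], [-0.004, 0.002, -1.0]]
force: [-0.1, -0.2, 0.3]
opening: 85.2
```

carry_out:
  deltas: [0, 0, 0, 0, 0, -0.015, -1, 0, 0, 0, 0, 0, -0.04, -1, 0, 0, 0, 0, 0, -0.07, -1, 0, 0, 0, 0, 0, -0.09, -1, 0, 0, 0, 0, 0, -0.09, -1]

```text
time_s: 25.7
tcp_pos: [517.8, 115.2, 255.2]
tcp_rot: [[-0.897, 0.441, 0.013], [0.442, 0.897, 0.002], [-0.011, 0.008, -1.0]]
force: [0.1, 0.1, 0.6]
opening: 85.4
```

Run:
```python
from h import *
s=st(); p,d=viewer.capture("wrist"); cv2.imwrite("pics/w6.png",p); c=viewer.calibration("wrist"); W=cloud(c,d)
m=(d>0)&(W[...,2]>143)&(W[...,2]<155)&(np.hypot(W[...,0]-472,W[...,1]-165)<20); print("peg",m.sum(),W[m].mean(0) if m.any() else 0)
hsv=cv2.cvtColor(p,cv2.COLOR_BGR2HSV); P=W[...,2]
cap=(d>0)&(np.hypot(W[...,0]-514,W[...,1]-114)<20)&(P>178); red=cap&(((hsv[...,0]<8)|(hsv[...,0]>172))&(hsv[...,1]>150)&(hsv[...,2]>60)); rest=cap&~cv2.dilate(red.astype(np.uint8),np.ones((9,9))).astype(bool)
print("pin z",P[red].mean(),red.sum(),"cap z",np.median(P[rest]))
```

```text
t 25.7 tcp [517.8 115.2 255.2] yaw 63.8 F [0.1 0.1 0.6] M [-0.034  0.019  0.023] open 85.4 q [ 0.1   0.27 -0.01  1.28  0.    0.56]
peg 323 [470.89116905 165.24912571 147.20250751]
pin z 182.4023702515389 119 cap z 331.33814562087696
```

View pics/w6.png

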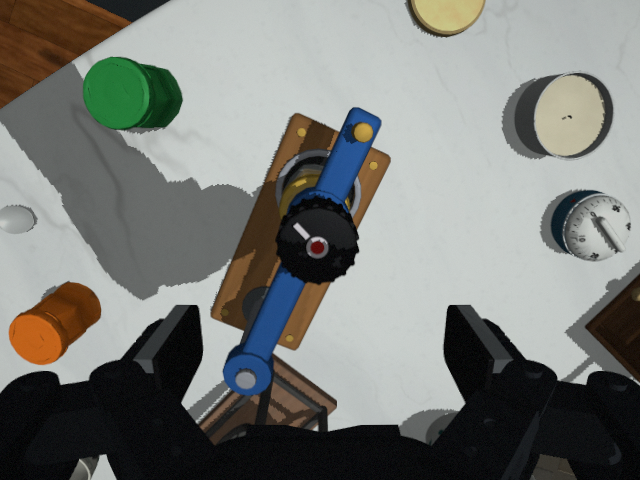

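The arm is home over the jar, with the peg at (363,131) matching its earlier position. The cap is released at (317,243), the pin is nearly flush, and the other things in view look untouched. I'll hand it in.

carry_out:
  deltas: [0, 0, 0, 0, 0, 0, -1, 0, 0, 0, 0, 0, 0, -1]

```text
time_s: 25.92
tcp_pos: [516.9, 115.2, 252.3]
tcp_rot: [[-0.897, 0.441, 0.01], [0.441, 0.897, 0.002], [-0.008, 0.006, -1.0]]
force: [0.8, 0.1, -0.6]
opening: 85.3
```

```bash
python3 -c "
from station import arm
print(arm.finish_job())"
```

```text
the job is handed in; nothing more can be done
None
```

The job is handed in at about 26 s of the 72 s. The yellow-lidded jar is upright in the nest, the arm is home against its stop, and the cap was turned about 1.5 rad clockwise to its first slip and then let go.

**Jar and arm:** The lid was level at about z = 88 mm. The stop showed as about 12 N at the peg with almost no further travel, and in the last picture the peg was still where I had left it, within about 1 mm.

**Clutch:** The rest torque climbed from about 0.16 to 0.31–0.34 N m and then levelled off over the last 0.16 rad. The last few small steps after the torque levelled off were to make sure the pin had risen past 0.1 mm.

**Pin rise, the least certain figure:** From the slipped angle I put the rise at about 0.2–0.4 mm. The sideways shift of the pin in the images suggested less, about 0.1–0.2 mm, although its red disc clearly grew. The depth check failed: its cap height came out meaningless at 331 mm.

**Afterwards:** The gripper ended clear of everything. The things in the last picture look undisturbed, but I did not measure their positions again, and the mug, teaspoon, lemon and two of the orange jars were not in full view.

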